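# Check a stem-cutter spring at the flower shop bench

## Robot

A 6-joint arm with a two-finger parallel gripper is mounted at the origin on the work surface. World frame = base frame: x ahead of the robot, y to its left, z up, the work surface at z = 0. Lengths are in m, angles in rad, forces in N, time in s.
With the tool pointing down it reaches from about 0.375 to 0.925 m from the base axis. Payload 5.7 kg.
Tool frame: the origin (TCP) lies on the centre line of the jaws, within the pads' length; the fingertips stand 8 mm ahead of it and the grasp point (between the pads) lies 11 mm behind it; z points along the fingers, y is the direction in which the jaws open and shut (so a half turn about z gives the same grasp; the last joint's range is limited). The gripper opens to 88 mm and grips with 3 to 60 N. Pads are 20 mm wide; open, the fingers measure 115 mm over their backs; the gripper's body (75 mm by 178 mm) begins 61 mm behind the grasp point.
Start: joints at [1.123, 0.359, 1.51, -0, 1.272, -0.115], TCP at [0.196, 0.567, 0.231] pointing down, gripper open.
Joint ranges: [-2.97, 2.97], [-1.01, 2.36], [0.21, 2.38], [-0.96, 4.11], [0.2, 2.71], [-2.98, 2.98]. Speed limits (rad/s): [2.39, 2.39, 3.14, 3.14, 3.14, 3.14].

## Interface

Orientations are given as a unit quaternion [x, y, z, w].
In Python, from station import r, optics, job_done gives the robot as it stands.
- The arm moves only by the shell command python3 -m inch 'ROWS' [FORCE]. ROWS is text: rows parted by semicolons, each of 7 numbers parted by spaces: the closure, from 0 (fully open) to 1 (shut), then the shift along the world's x, y, z scaled (see below), then the turn, a rotation vector about the world's x, y, z scaled (see below). In form: claw tx ty tz ax ay az; .... A call has 1 to 20 rows; each row is the pose to reach, as a shift and turn from the pose measured when the call began; what a row does not reach only later rows make up. The controller multiplies each number of a shift by 500 mm and each number of a turn by 30 degrees. A row lasts 1/10 s, in which the tool goes at most 50 mm and 8.59 degrees, less where a joint would pass 70% of its speed; a pose out of reach is approached as far as the arm can. A call with a number of a shift or a turn outside -1 to 1 is refused whole. A call with a gripper value outside its range is refused whole. The fingers move at their own pace and stop on an object; FORCE is the grip in N (left out, the last holds). Time passes only in rows, so rows that repeat a pose let the fingers close. It gives the time, the measured TCP pose, the force and the opening at its end, in the units of the state.
- r.get_obs(): the state, without advancing time (a new reading comes with each control period).
- optics.read_camera(name): name is "side" or "top" or "wrist"; returns the picture (480x640x3 uint8, blue, green, red); there is no depth.
- optics.camera_params(name): a dict with "fovy" (degrees; the focal length in pixels is half the picture's height over the tangent of half this angle, whatever the lens; pixels are square), "cx", "cy" (the principal point, pixels), "origin" and "orientation" of the camera in the world; the wrist camera has in their place "hand_eye" (4x4, takes a point from camera to tool coordinates, whose origin is the TCP and whose axes are the flange's). Camera axes: x right, y up, looking along -z (the intrinsics and any distortion apply to the point x, -y, -z); pixel columns grow to the right and rows downward; lengths in m; the calibration is good to about 2 mm. A picture is of the moment at which its call begins: read the wrist's pose just before it. camera_params takes no time and is no camera call.
- job_done(): hands the job in, once; it reports no verdict.
The state is a dict: "t": time; "joint_pos": joint angles; "joint_velocities": joint speeds; "joint_torque": joint torques, N m; "eef_pos": TCP position; "orientation": TCP orientation; "wrist_force": force on the tool from outside, world axes, zero at the start; "wrist_torque": the same for the moment, N m; "gripper_width": finger opening in m.
Only numpy, scipy, OpenCV 4.12 (cv2) and the standard library are available. Lean on these libraries where they do the work, as an engineer would, in place of code of your own. Each camera call takes 0.05 s, during which the arm holds its last target.

## Task

Check the spring that stands on the yellow pad: stand it in the brass cup of the spring tester, press it straight down until its top is level with the red mark, and hold it there for two seconds while you read the force, without crushing it past the mark or overloading the tester (25 N is too much). If the dial needle reaches the green arc at the mark (more than 10 N), the spring is good and you stand it upright in the green tray; if it stays in the red arc, it is tired and goes upright in the red tray. Leave the spring on the grey pad and everything else where it is.

Things in the scene. Friction and masses are not known exactly. Their poses are not given: they have to be found in the camera images.
- tester: Spring tester's fixed grey casting, 130 mm (x) x 240 mm (y), 36 mm high. Origin: centre of its underside. The plate with the cup is centred at y = -60 mm; the dial, 100 mm across, lies flat on top at y = +65 mm, up to 49 mm above the table.
- plate: Tester's round steel plate, 84 mm across. Origin: its top face at the centre, 46 mm above the table; axes as the casting's, z up. On it a brass cup ring, 34 mm inside, 44 mm outside, 6 mm high: a spring's foot stands inside it, on the plate. It floats on the load cell: sinks 1 mm per 6 N, 4 mm at most.
- mark (a point): The red mark: top face of the red pointer at its tip, 40 mm above the plate and 21 mm from the cup's axis on the plate's +x side; held by a dark post, 8 mm thick and 52 mm high, 34 mm from the axis. It sinks with the plate.
- needle (a joint): Needle of the tester's dial, in rad: 0 unloaded, turns clockwise seen from above by 1 rad for each 6 N on the plate (the spring's own weight included, about 0.8 N). Red arc from 0 to 1.65 rad, green arc from 1.65 to 2.7 rad, grey arc to 4 rad (the end).
- spring_1_center (a point): A stem-cutter return spring: steel coil between two dark end caps, 30 mm in diameter, 60 mm tall when free, about 80 g, standing upright; this point is on its axis half-way up (30 mm above its foot). Looks exactly like the other spring. Grip it round its lower half (up to 31 mm above the foot is firm).
- spring_2_center (a point): A stem-cutter return spring: steel coil between two dark end caps, 30 mm in diameter, 60 mm tall when free, about 80 g, standing upright; this point is on its axis half-way up (30 mm above its foot). Looks exactly like the other spring. Grip it round its lower half (up to 31 mm above the foot is firm).
- spring_1_cap (a joint): Compression of this spring, in m: 0 when free (60 mm tall), 0.020 when its top cap is level with the red mark (40 mm tall); it goes solid at 0.028.
- spring_2_cap (a joint): Compression of this spring, in m: 0 when free (60 mm tall), 0.020 when its top cap is level with the red mark (40 mm tall); it goes solid at 0.028.
- spring_1: The same spring as spring_1_center; origin at the centre of its foot.
- spring_2: The same spring as spring_2_center; origin at the centre of its foot.
- yellow_pad: Flat yellow pad, 70 x 70 x 6 mm, fixed; the spring to be checked stands on its middle. Origin: centre of its underside, on the table.
- grey_pad: Flat grey pad, 70 x 70 x 6 mm, fixed; the other spring stands on its middle and stays there. Origin: centre of its underside, on the table.
- green_tray: Open green tray for good springs, 105 x 105 mm, 25 mm high, walls and floor 4 mm, fixed. Origin: centre of its underside, on the table.
- red_tray: Open red tray for tired springs, 105 x 105 mm, 25 mm high, walls and floor 4 mm, fixed. Origin: centre of its underside, on the table.
- ribbon_red: Bystander: spool of red ribbon, 72 mm across, 30 mm high, lying flat. Origin under its centre.
- ribbon_gold: Bystander: spool of gold ribbon, 72 mm across, 30 mm high, lying flat. Origin under its centre.
- tape_roll: Bystander: roll of green floral tape, 70 mm across, 22 mm high, lying flat. Origin under its centre.
- shears: Bystander: pruning shears with orange grips, 150 mm long, 14 mm high. Origin at the pivot, on the table.
- flower_pot: Bystander: terracotta pot, 92 mm across the rim, 80 mm high. Origin under its centre.
- mist_bottle: Bystander: amber bottle, 64 mm across, 150 mm high. Origin under its centre.
Mind the look-alikes: they are no part of the job. Leave any black or pink look-alike of the green_tray alone.

How it is judged:
On the way, in this order (a step that is already met when the one before it is completed fails the run):
1. the spring from the yellow pad stands in the cup, foot on the plate (within 4 mm of the centre, upright) (((horizontal distance between spring_1_center and plate below 0.004 m and z of spring_1_center in the frame of plate between 0.0275 and 0.0325 m and angle between spring_1_center's own z axis and vertical below 0.08 rad and horizontal distance between spring_2_center and grey_pad below 0.03 m) or (horizontal distance between spring_2_center and plate below 0.004 m and z of spring_2_center in the frame of plate between 0.0275 and 0.0325 m and angle between spring_2_center's own z axis and vertical below 0.08 rad and horizontal distance between spring_1_center and grey_pad below 0.03 m))), for 0.2 s.
2. it is pressed until its top is level with the red mark (within 2.5 mm) and held there for 1 s (((horizontal distance between spring_1_center and plate below 0.004 m and z of spring_1_center in the frame of plate between 0.0275 and 0.0325 m and angle between spring_1_center's own z axis and vertical below 0.08 rad and value of joint spring_1_cap between 0.0175 and 0.0225 m) or (horizontal distance between spring_2_center and plate below 0.004 m and z of spring_2_center in the frame of plate between 0.0275 and 0.0325 m and angle between spring_2_center's own z axis and vertical below 0.08 rad and value of joint spring_2_cap between 0.0175 and 0.0225 m))), for 1 s.
At the end, for the whole second after the job is handed in: The checked spring stands upright (within 0.15 rad) and at rest on the floor of the right tray: green if it pressed with more than 10 N at the mark, red if less; the other spring is still on the grey pad (within 30 mm of its middle) (((x of spring_1_center in the frame of green_tray between -0.045 and 0.045 m and y of spring_1_center in the frame of green_tray between -0.045 and 0.045 m and z of spring_1_center in the frame of green_tray below 0.04 m and angle between spring_1_center's own z axis and vertical below 0.15 rad and linear speed of spring_1 below 0.02 m/s and horizontal distance between spring_2_center and grey_pad below 0.03 m) or (x of spring_2_center in the frame of red_tray between -0.045 and 0.045 m and y of spring_2_center in the frame of red_tray between -0.045 and 0.045 m and z of spring_2_center in the frame of red_tray below 0.04 m and angle between spring_2_center's own z axis and vertical below 0.15 rad and linear speed of spring_2 below 0.02 m/s and horizontal distance between spring_1_center and grey_pad below 0.03 m))); the robot touches nothing.
It fails at once if a spring is crushed more than 5 mm past the mark (value of joint any of spring_1_cap, spring_2_cap above 0.025 m).
It fails at once if the tester plate is loaded with more than 25 N (contact force between plate and anything else above 25 N).
It fails at once if a bystander is pushed more than 30 mm from its place (distance of any of ribbon_red, ribbon_gold, tape_roll, shears, flower_pot, mist_bottle from where it was at the start of the episode above 0.03 m).
It fails at once if both springs are moved from their pads (horizontal distance between each of spring_1_center, spring_2_center and grey_pad above 0.04 m and horizontal distance between each of spring_1_center, spring_2_center and yellow_pad above 0.04 m).
It also fails if it takes over 67 s, if anything falls off the work surface, if the arm or the gripper's body presses on something with over 40 N, if the wrist force passes 120 N, or if a joint passes its speed limit or range.

## Working session

There is one attempt and no reset: what is moved stays moved. The work goes in short steps, Python scripts to look and compute and a shell command to move; the robot and the scene stay as the last step left them, time stands still between calls to the robot, and variables do not carry over. Pictures are saved under pics/ and viewed, and the job is handed in when it is done.

```bash
ls; mkdir -p pics; python3 - <<'E'
from station import r, optics
import cv2
o=r.get_obs(); print(o)
for n in ("side","top","wrist"):
    print(n,optics.camera_params(n))
    cv2.imwrite(f"pics/{n}0.png",optics.read_camera(n))
E
```

```text
pics
{'t': 0.0, 'joint_pos': array([ 1.12291834e+00,  3.59512991e-01,  1.51140639e+00,  2.74593800e-05,
        1.27247290e+00, -1.15089882e-01]), 'joint_velocities': array([ 0.00101022, -0.00146812, -0.00040377,  0.00014326, -0.00026532,
       -0.00063443]), 'joint_torque': array([ 1.29114924e-03, -5.15376735e+01, -2.70728874e+01,  6.73766644e-02,
        3.47085914e-02, -1.56395727e-04]), 'eef_pos': array([0.19571498, 0.56649089, 0.22981472]), 'orientation': array([ 1.65631215e-01,  9.86187351e-01, -8.60756908e-04, -2.62554995e-04]), 'wrist_force': array([0.13473126, 0.04027071, 0.57477918]), 'wrist_torque': array([ 0.0308564 ,  0.00736263, -0.02810297]), 'gripper_width': 0.0879588132911873}
side {'fovy': 50.80253639324493, 'cx': 325.9482993607704, 'cy': 246.098607651905, 'origin': array([ 0.07220979, -0.90399169,  0.71657325]), 'orientation': array([ 0.46624707, -0.10771065, -0.21545689,  0.85122877])}
top {'fovy': 53.23203874977235, 'cx': 322.45880273519066, 'cy': 238.5983089112128, 'origin': array([ 0.34841834, -0.01652099,  1.29870887]), 'orientation': array([ 0.05722893, -0.0540934 , -0.69952515,  0.71025581])}
wrist {'fovy': 65.30929997588161, 'cx': 316.4109449188607, 'cy': 235.68893150235758, 'hand_eye': array([[-1.04384966e-04,  9.60555175e-01,  2.78089455e-01,
         7.65934335e-02],
       [ 9.99999994e-01,  9.02743177e-05,  6.35461059e-05,
        -7.67128892e-04],
       [ 3.59352051e-05,  2.78089460e-01, -9.60555179e-01,
        -1.54416212e-01],
       [ 0.00000000e+00,  0.00000000e+00,  0.00000000e+00,
         1.00000000e+00]])}
```

View pics/top0.png

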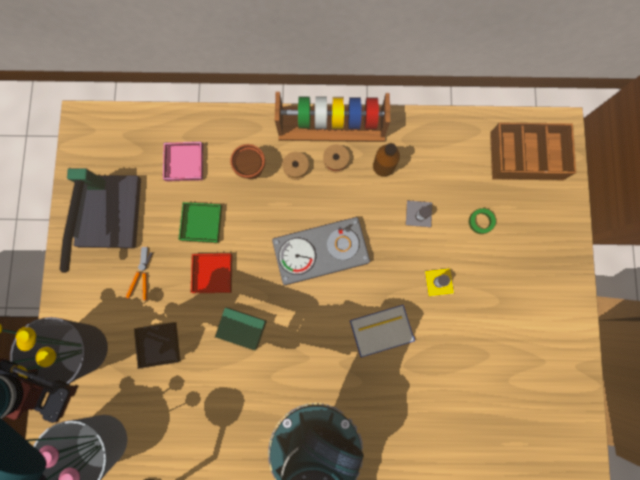

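View pics/side0.png

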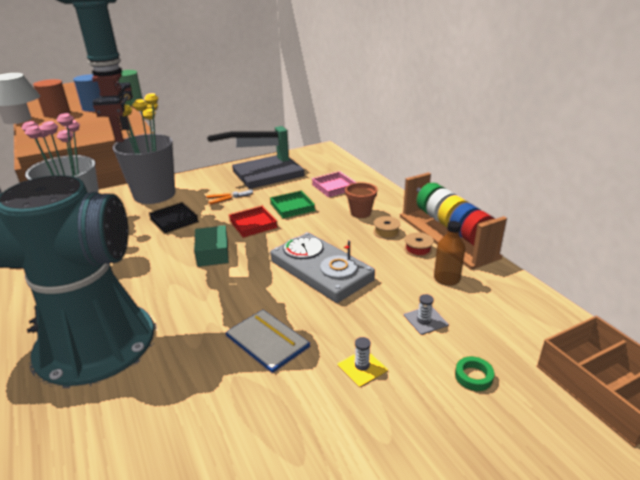

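View pics/wrist0.png

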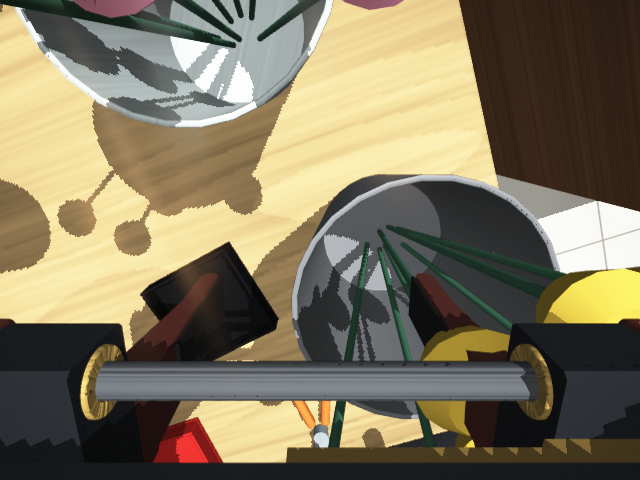

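The top view shows the yellow pad with its spring at (440,282), the grey pad with its spring at (420,212), the tester at (320,250), the green tray at (201,222), and the red tray at (212,272). The look-alikes are the pink tray at (184,161) and the black tray at (157,344). I'll measure these in enlarged crops next.

```bash
cat > h.py <<'E'
import numpy as np, cv2
from scipy.spatial.transform import Rotation as R
from station import r, optics
def cam(n,o=None):
    p=optics.camera_params(n); f=240/np.tan(np.radians(p["fovy"]/2))
    if n=="wrist":
        o=o or r.get_obs(); H=p["hand_eye"]; Rt=R.from_quat(o["orientation"]).as_matrix()
        return f,p["cx"],p["cy"],Rt@H[:3,3]+o["eef_pos"],Rt@H[:3,:3]
    return f,p["cx"],p["cy"],p["origin"],R.from_quat(p["orientation"]).as_matrix()
def ray(c,u,v,z):
    f,cx,cy,o,M=c; d=M@np.array([(u-cx)/f,-(v-cy)/f,-1.]); return o+d*(z-o[2])/d[2]
def proj(c,P):
    f,cx,cy,o,M=c; q=M.T@(np.asarray(P,float)-o); return np.array([cx+f*q[0]/-q[2],cy-f*q[1]/-q[2]])
def tri(c1,p1,c2,p2):
    A=[];b=[]
    for c,p in((c1,p1),(c2,p2)):
        o=c[3]; d=ray(c,*p,0)-o; d/=np.linalg.norm(d); P=np.eye(3)-np.outer(d,d); A.append(P);b.append(P@o)
    return np.linalg.lstsq(np.vstack(A),np.hstack(b),rcond=None)[0]
def crop(img,name,u0,v0,u1,v1,s):
    cv2.imwrite("pics/"+name,cv2.resize(img[v0:v1,u0:u1],None,fx=s,fy=s,interpolation=cv2.INTER_CUBIC))
E
python3 - <<'E'
import cv2
from h import *
t=cv2.imread("pics/top0.png"); s=cv2.imread("pics/side0.png")
a=cv2.resize(t[190:310,390:470],None,fx=5,fy=5,interpolation=cv2.INTER_CUBIC); 
b=cv2.resize(s[285:405,330:450],None,fx=5,fy=5,interpolation=cv2.INTER_CUBIC)[:, :400]
cv2.imwrite("pics/c1.png",a)
crop(s,"c2.png",330,285,450,390,5)
crop(t,"c3.png",260,205,380,295,6)
crop(t,"c4.png",150,190,250,300,5)
E
```

```text
(no output)
```

View pics/c1.png

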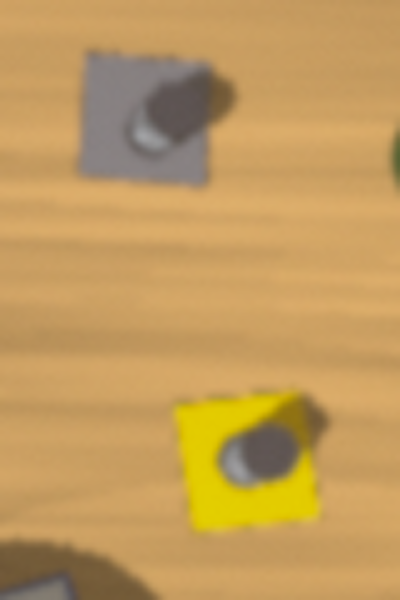

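View pics/c2.png

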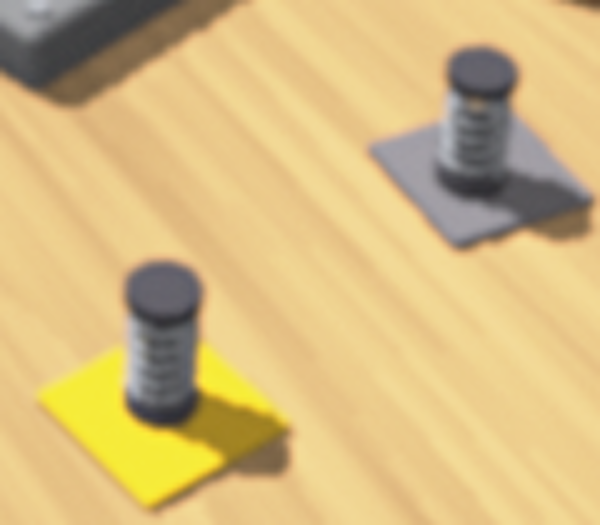

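View pics/c3.png

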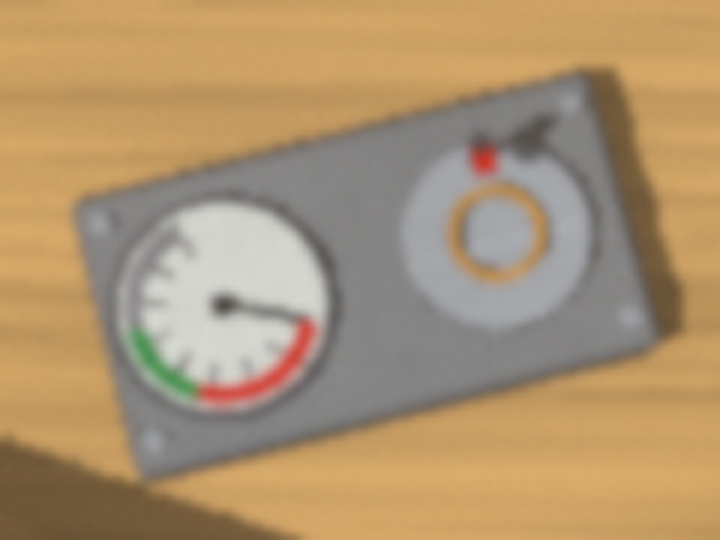

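View pics/c4.png

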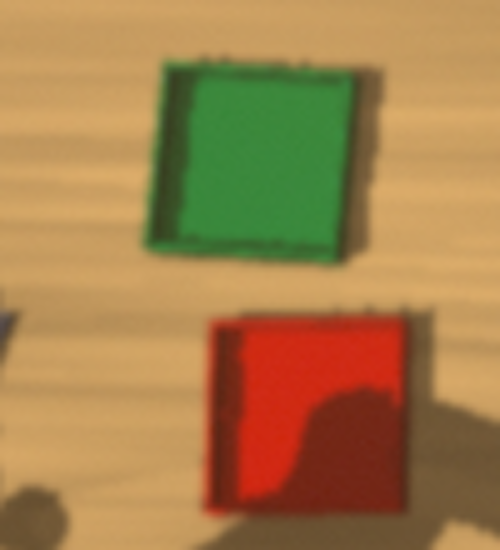

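```bash
python3 - <<'E'
from h import *
T=cam("top");S=cam("side")
f=lambda x,y,s,u0,v0:((x+.5)/s-.5+u0,(y+.5)/s-.5+v0)
np.set_printoptions(precision=4,suppress=True)
P=lambda n,v:print(n,v)
P("Y cap top",ray(T,*f(269,449,5,390,190),.066)); P(" side",ray(S,*f(164,284,5,330,285),.066))
P(" side foot",ray(S,*f(161,405,5,330,285),.006))
P(" tri",tri(T,f(269,449,5,390,190),S,f(164,284,5,330,285)))
c=[f(x,y,5,390,190) for x,y in((178,403),(302,392),(321,519),(195,531))]
Y=[ray(T,*q,.006) for q in c]; P("Ypad",np.mean(Y,0)); P("sz",np.linalg.norm(Y[0]-Y[1]))
P("Ypad side",np.mean([ray(S,*f(x,y,5,330,285),.006) for x,y in((38,397),(150,508),(290,429))][0::2],0))
c=[f(x,y,5,390,190) for x,y in((88,52),(212,62),(209,185),(79,176))]
P("Gpad",np.mean([ray(T,*q,.006) for q in c],0))
P("cup",ray(T,*f(499,233,6,260,205),.052)); P("plate",ray(T,*f(497,235,6,260,205),.046)); P("dial",ray(T,*f(225,303,6,260,205),.049)); P("pointer",ray(T,*f(485,160,6,260,205),.086))
c=[f(x,y,6,260,205) for x,y in((78,204),(585,72),(657,345),(150,478))]
Q=[ray(T,*q,.036) for q in c]; P("tester",np.mean(Q,0)); P("sz",[np.linalg.norm(Q[0]-Q[1]),np.linalg.norm(Q[1]-Q[2])])
d=Q[0]-Q[1]+Q[3]-Q[2]; yaw=np.arctan2(-d[0],d[1]); P("yaw",np.degrees(yaw))
P("plate from casting",np.mean(Q,0)[:2]-.06*np.array([-np.sin(yaw),np.cos(yaw)]))
for n,k in(("green",((166,63),(357,70),(344,264),(146,250))),("red",((211,320),(408,318),(408,513),(207,513)))):
    q=[ray(T,*f(x,y,5,150,190),.025) for x,y in k]; P(n,np.mean(q,0)); P("sz",[np.linalg.norm(q[0]-q[1]),np.linalg.norm(q[1]-q[2])])
for n,u,v,z in(("bottle",387,150,.15),("pot",248,160,.08),("shears",145,262,.01),("vase1",50,355,.2),("greenbox",241,326,.06),("tablet",382,330,.03)): P(n,ray(T,u,v,z))
E
```

```text
Y cap top [ 0.4428 -0.3219  0.066 ]
 side [ 0.441  -0.3249  0.066 ]
 side foot [ 0.44   -0.3269  0.006 ]
 tri [ 0.4428 -0.3225  0.0632]
Ypad [ 0.4408 -0.3258  0.006 ]
sz 0.06748301504583555
Ypad side [ 0.4386 -0.3307  0.006 ]
Gpad [ 0.6283 -0.274   0.006 ]
cup [ 0.5345 -0.063   0.052 ]
plate [ 0.5344 -0.0624  0.046 ]
dial [0.5021 0.0566 0.049 ]
pointer [ 0.5609 -0.0555  0.086 ]
tester [ 0.5178 -0.0058  0.036 ]
sz [np.float64(0.23404918928904847), np.float64(0.12661788840801907)]
yaw 15.632982492367699
plate from casting [ 0.534  -0.0635]
green [0.5918 0.3226 0.025 ]
sz [np.float64(0.10450567855002449), np.float64(0.10703158981112498)]
red [0.4544 0.2855 0.025 ]
sz [np.float64(0.1057056317894292), np.float64(0.10408898237334556)]
bottle [ 0.7577 -0.1679  0.15  ]
pot [0.7497 0.1907 0.08  ]
shears [0.4818 0.4701 0.01  ]
vase1 [0.2498 0.596  0.2   ]
greenbox [0.3168 0.1944 0.06  ]
tablet [ 0.3115 -0.168   0.03  ]
```

```bash
python3 -m inch '0 0 0 0.1 0 0 0;0 0 0 0.2 0 0 0;0 0 0 0.3 0 0 0;0 0 0 0.4 0 0 0;0 0 0 0.4 0 0 0' 20 && python3 -m inch '0 0.6 -1 0 0 0 1;0 0.6 -1 0 0 0 1;0 0.6 -1 0 0 0 1;0 0.6 -1 0 0 0 1;0 0.6 -1 0 0 0 1;0 0.6 -1 0 0 0 1;0 0.6 -1 0 0 0 1;0 0.6 -1 0 0 0 1;0 0.6 -1 0 0 0 1;0 0.6 -1 0 0 0 1;0 0.6 -1 0 0 0 1;0 0.6 -1 0 0 0 1;0 0.6 -1 0 0 0 1;0 0.6 -1 0 0 0 1;0 0.6 -1 0 0 0 1'
```

```text
t: 0.65
eef_pos: [0.1969, 0.5692, 0.438]
orientation: [0.166, 0.986, 0.006, 0.002]
wrist_force: [-0.5, 0.4, 0.2]
gripper_width: 0.0876
t: 2.15
eef_pos: [0.4962, 0.07, 0.4375]
orientation: [-0.096, 0.995, 0.006, -0.0]
wrist_force: [-0.3, 0.1, 0.1]
gripper_width: 0.0878
```

```bash
python3 -m inch '0 -0.108 -0.79 -0.44 0 0 0.15;0 -0.108 -0.79 -0.44 0 0 0.15;0 -0.108 -0.79 -0.44 0 0 0.15;0 -0.108 -0.79 -0.44 0 0 0.15;0 -0.108 -0.79 -0.44 0 0 0.15;0 -0.108 -0.79 -0.44 0 0 0.15;0 -0.108 -0.79 -0.44 0 0 0.15;0 -0.108 -0.79 -0.44 0 0 0.15;0 -0.108 -0.79 -0.44 0 0 0.15;0 -0.108 -0.79 -0.44 0 0 0.15;0 -0.108 -0.79 -0.44 0 0 0.15;0 -0.108 -0.79 -0.44 0 0 0.15' && python3 - <<'E'
from h import *
o=r.get_obs(); print(o["eef_pos"],o["orientation"],o["joint_pos"],o["wrist_force"])
cv2.imwrite("pics/w1.png",optics.read_camera("wrist"))
M=R.from_quat(o["orientation"]).as_matrix(); print(M)
print(proj(cam("wrist",o),[.442,-.325,.066]))
E
```

```text
t: 3.35
eef_pos: [0.4428, -0.3233, 0.2182]
orientation: [-0.135, 0.991, 0.006, -0.0]
wrist_force: [-0.0, 0.3, 0.8]
gripper_width: 0.0879
[ 0.44281077 -0.32326784  0.21817655] [-1.35375855e-01  9.90773456e-01  6.41309411e-03 -4.57636533e-04] [-0.76160689  0.30195472  1.63077748  0.00775724  1.21946759 -2.60670272] [-0.0159682   0.25566417  0.79877183]
[[-9.63346337e-01 -2.68247739e-01 -2.64318446e-03]
 [-2.68259478e-01  9.63264500e-01  1.25839409e-02]
 [-8.29527944e-04  1.28317527e-02 -9.99917326e-01]]
[312.89952551 220.69427937]
```

View pics/w1.png

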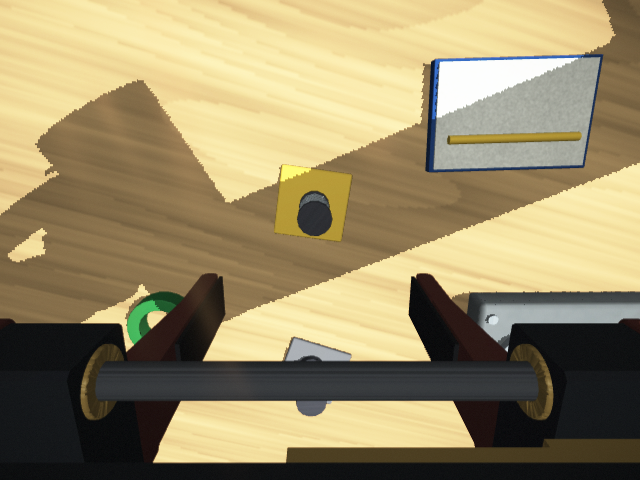

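```bash
python3 - <<'E'
from h import *
o=r.get_obs(); c=cam("wrist",o); crop(cv2.imread("pics/w1.png"),"w1c.png",260,150,370,250,6)
print(ray(c,314.5,218,.066)); q=[ray(c,u,v,.006) for u,v in((282,165),(352,175),(342,241),(275,232))]; print(np.mean(q,0),np.linalg.norm(q[0]-q[1]),np.linalg.norm(q[1]-q[2]))
E
```

```text
[ 0.43970437 -0.3243721   0.066     ]
[ 0.44022767 -0.32553854  0.006     ] 0.06864816433921857 0.06781511977862668
```

View pics/w1c.png

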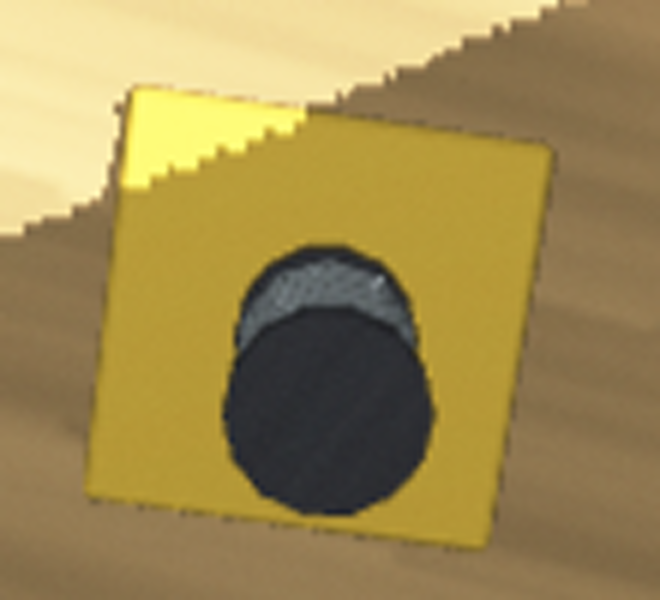

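```bash
python3 -m inch '0 -0.006 -0.003 -0.08 -0.024 -0.005 0;0 -0.006 -0.003 -0.16 -0.024 -0.005 0;0 -0.006 -0.003 -0.24 -0.024 -0.005 0;0 -0.006 -0.003 -0.3 -0.024 -0.005 0;0 -0.006 -0.003 -0.35 -0.024 -0.005 0;0 -0.006 -0.003 -0.39 -0.024 -0.005 0;0 -0.006 -0.003 -0.39 -0.024 -0.005 0;0 -0.006 -0.003 -0.39 -0.024 -0.005 0;0 -0.006 -0.003 -0.39 -0.024 -0.005 0' && python3 - <<'E'
from h import *
o=r.get_obs(); print(o["eef_pos"],o["wrist_force"]);print(R.from_quat(o["orientation"]).as_matrix()[:,2])
cv2.imwrite("pics/w2.png",optics.read_camera("wrist"))
s=optics.read_camera("side"); crop(s,"s2.png",300,260,440,400,4)
E
```

```text
t: 4.3
eef_pos: [0.4413, -0.325, 0.0252]
orientation: [-0.136, 0.991, -0.001, 0.001]
wrist_force: [-1.1, -1.2, 0.7]
gripper_width: 0.0879
[ 0.44126887 -0.3250425   0.02516931] [-1.05794498 -1.16738669  0.68134309]
[ 0.00253977 -0.00246071 -0.99999375]
```

View pics/w2.png

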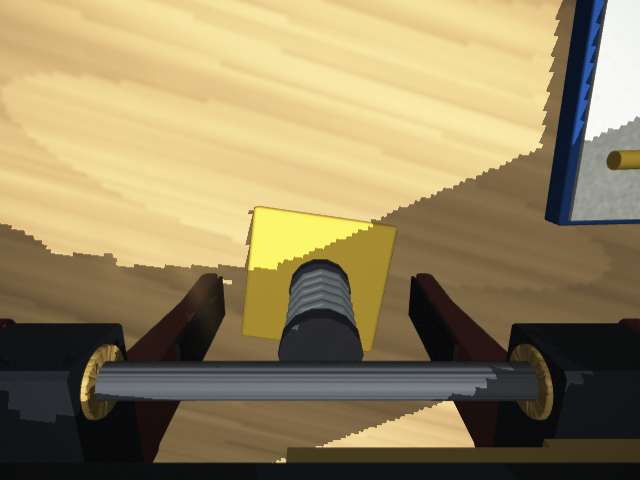

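View pics/s2.png

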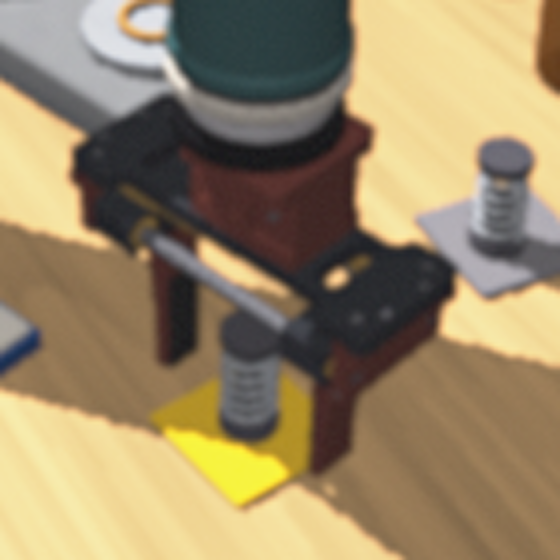

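```bash
python3 -m inch '0 -0.002 0 -0.005 0 0 0;0 -0.002 0 -0.005 0 0 0;1 -0.002 0 -0.005 0 0 0;1 -0.002 0 -0.005 0 0 0;1 -0.002 0 -0.005 0 0 0;1 -0.002 0 -0.005 0 0 0;1 -0.002 0 -0.005 0 0 0;1 -0.002 0 -0.005 0 0 0;1 -0.002 0 -0.005 0 0 0;1 -0.002 0 -0.005 0 0 0;1 -0.002 0 -0.005 0 0 0;1 -0.002 0 -0.005 0 0 0' 20
```

```text
t: 5.6
eef_pos: [0.4399, -0.3252, 0.0225]
orientation: [-0.136, 0.991, -0.001, 0.001]
wrist_force: [0.3, 0.6, -0.7]
gripper_width: 0.0293
```

```bash
python3 -m inch '1 0 0 0.06 0 0 0;1 0 0 0.12 0 0 0;1 0 0 0.2 0 0 0;1 0 0 0.28 0 0 0;1 0 0 0.36 0 0 0;1 0 0 0.36 0 0 0' && python3 -m inch '1 0.04 0.1 0 0 0 0;1 0.08 0.2 0 0 0 0;1 0.12 0.3 0 0 0 0;1 0.15 0.4 0 0 0 0;1 0.18 0.48 0 0 0 0;1 0.188 0.522 0 0 0 0;1 0.188 0.522 0 0 0 0;1 0.188 0.522 0 0 0 0;1 0.188 0.522 0 0 0 0' && python3 - <<'E'
from h import *
o=r.get_obs(); print(o["eef_pos"],o["wrist_force"]);print(R.from_quat(o["orientation"]).as_matrix())
cv2.imwrite("pics/w3.png",optics.read_camera("wrist"))
s=optics.read_camera("side"); cv2.imwrite("pics/s3.png",s)
E
```

```text
t: 6.2
eef_pos: [0.4427, -0.3277, 0.208]
orientation: [-0.136, 0.991, -0.005, 0.004]
wrist_force: [0.9, -0.0, -1.3]
gripper_width: 0.0294
t: 7.1
eef_pos: [0.5362, -0.0677, 0.2074]
orientation: [-0.136, 0.991, -0.006, 0.004]
wrist_force: [0.2, -0.2, -1.0]
gripper_width: 0.029
[ 0.53615598 -0.06766854  0.20743008] [ 0.15348681 -0.15952953 -1.041708  ]
[[-0.96318755 -0.26868471  0.00884635]
 [-0.26876646  0.96315444 -0.00990583]
 [-0.00585886 -0.01191877 -0.9999118 ]]
```

View pics/w3.png

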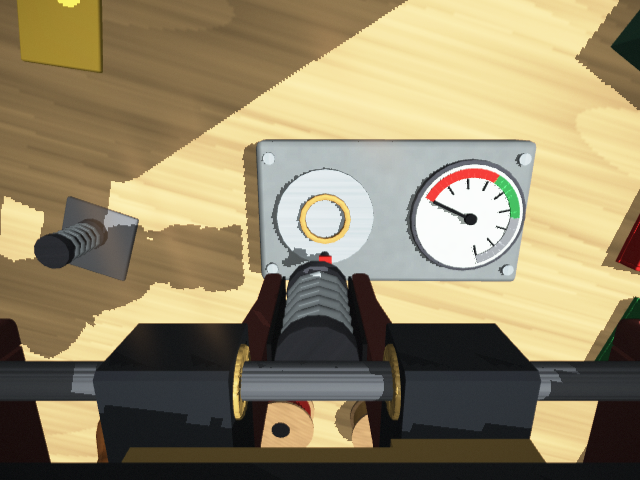

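View pics/s3.png

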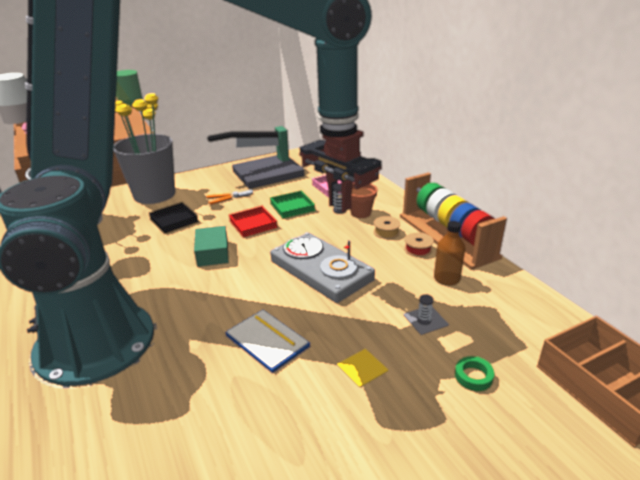

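```bash
python3 - <<'E'
from h import *
im=cv2.imread("pics/w3.png"); crop(im,"w3c.png",265,160,385,310,4)
o=r.get_obs(); c=cam("wrist",o); M=R.from_quat(o["orientation"]).as_matrix()
print(o["eef_pos"])
# predicted foot rim in hand
for dx in(-.002,0,.002):
  pts=[proj(c,o["eef_pos"]+M@np.array([dx+.015*np.cos(a),.015*np.sin(a),.0165])) for a in np.linspace(0,6.28,72)]
  pts=np.array(pts); print(dx,pts[:,1].min(),pts[:,0].min(),pts[:,0].max())
E
```

```text
[ 0.53629143 -0.06800675  0.20771914]
-0.002 264.3161703224516 287.1163403337414 347.435021180696
0 260.4378707569002 287.0280134433464 347.5276964661953
0.002 256.5357223445811 286.9391548899949 347.6209296481789
```

View pics/w3c.png

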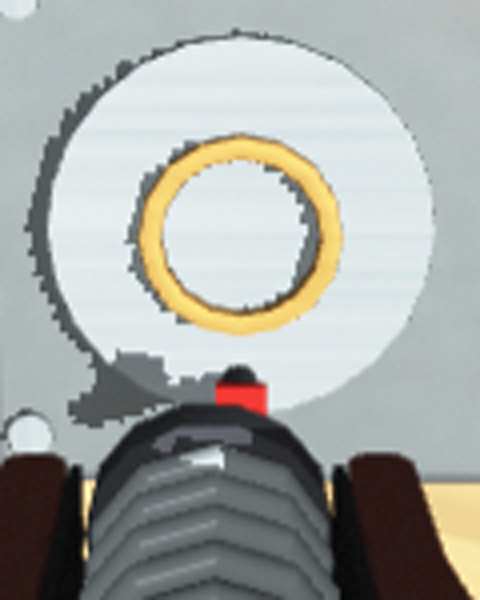

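```bash
python3 - <<'E'
from h import *
o=r.get_obs(); c=cam("wrist",o); M=R.from_quat(o["orientation"]).as_matrix()
g=lambda x,y:((x+.5)/4-.5+265,(y+.5)/4-.5+160)
print("cup",ray(c,*g(241.5,235),.052), "plate",ray(c,*g(241,226),.046))
for p in((48,226),(434,226)): print(ray(c,*g(*p),.046))
print("ring in w", np.linalg.norm(ray(c,*g(140,235),.052)-ray(c,*g(343,235),.052)))
q=[ray(c,u,v,.036) for u,v in((260,142),(534,142),(514,281),(263,281))]; print(q, np.linalg.norm(q[0]-q[1]))
P0=[proj(c,[*np.array([.534,-.063])+.022*np.array([np.cos(a),np.sin(a)]),.052]) for a in np.linspace(0,6.28,40)]
P0=np.array(P0);print(P0.min(0),P0.max(0))
dial=[ray(c,470,218,.049)]; print(dial)
E
```

```text
cup [ 0.53345702 -0.06361633  0.052     ] plate [ 0.53296673 -0.06380697  0.046     ]
[ 0.54427424 -0.10406804  0.046     ]
[ 0.52169547 -0.02367501  0.046     ]
ring in w 0.04315547416382269
[array([ 0.48814793, -0.13351064,  0.036     ]), array([0.42643003, 0.08827972, 0.036     ]), array([0.54735879, 0.12405736, 0.036     ]), array([ 0.61141759, -0.10199767,  0.036     ])] 0.23021742649005264
[299.69022266 193.56463451] [351.3546694  243.76234409]
[array([0.50034342, 0.05576891, 0.049     ])]
```

```bash
python3 -m inch '1 -0.005 0.009 -0.04 0.019 0.017 0;1 -0.005 0.009 -0.1 0.019 0.017 0;1 -0.005 0.009 -0.15 0.019 0.017 0;1 -0.005 0.009 -0.185 0.019 0.017 0;1 -0.005 0.009 -0.185 0.019 0.017 0;1 -0.005 0.009 -0.185 0.019 0.017 0;1 -0.005 0.009 -0.185 0.019 0.017 0' && python3 - <<'E'
from h import *
o=r.get_obs(); print(o["eef_pos"],o["wrist_force"]);print(R.from_quat(o["orientation"]).as_matrix())
w=optics.read_camera("wrist");crop(w,"w4.png",230,130,430,330,3)
s=optics.read_camera("side"); crop(s,"s4.png",260,160,400,300,4)
c=cam("wrist",o);M=R.from_quat(o["orientation"]).as_matrix()
pts=np.array([proj(c,o["eef_pos"]+M@np.array([.015*np.cos(a),.015*np.sin(a),.0165])) for a in np.linspace(0,6.28,72)]); print(pts.min(0),pts.max(0))
P0=np.array([proj(c,[*np.array([.5338,-.0635])+.022*np.array([np.cos(a),np.sin(a)]),.052]) for a in np.linspace(0,6.28,40)]);print(P0.min(0),P0.max(0))
E
```

```text
t: 7.9
eef_pos: [0.5347, -0.0643, 0.1164]
orientation: [-0.135, 0.991, -0.0, 0.001]
wrist_force: [-0.5, -0.9, -1.6]
gripper_width: 0.0292
[ 0.53471726 -0.06425313  0.11635858] [-0.50095154 -0.86274652 -1.62268527]
[[-9.63700278e-01 -2.66975341e-01  2.43766411e-03]
 [-2.66977133e-01  9.63702766e-01 -4.35778270e-04]
 [-2.23284159e-03 -1.07076022e-03 -9.99996934e-01]]
[287.02022324 260.43922431] [347.51943118 316.20225482]
[283.19439545 221.03490539] [354.36363993 288.3449472 ]
```

View pics/w4.png

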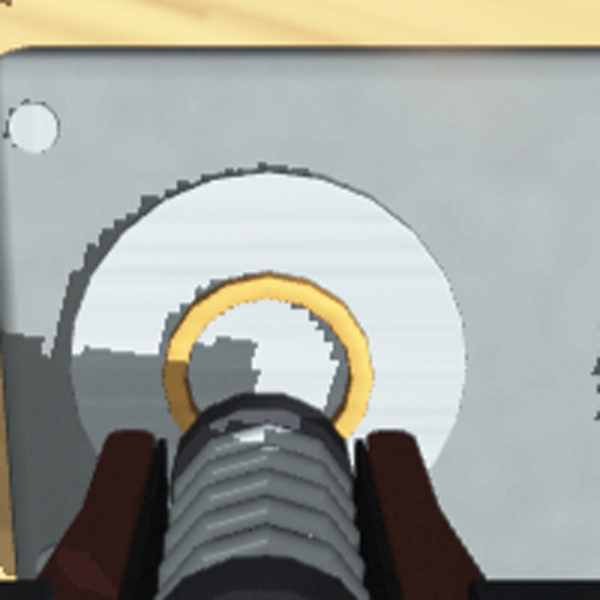

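View pics/s4.png

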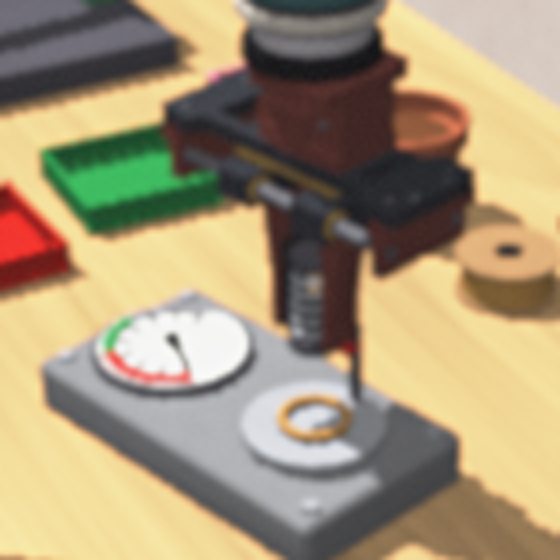

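```bash
python3 -m inch '1 -0.002 0.002 -0.03 0 0.004 0;1 -0.002 0.002 -0.06 0 0.004 0;1 -0.002 0.002 -0.08 0 0.004 0;1 -0.002 0.002 -0.09 0 0.004 0;1 -0.002 0.002 -0.09 0 0.004 0;1 -0.002 0.002 -0.09 0 0.004 0' && python3 - <<'E'
from h import *
o=r.get_obs(); print(o["eef_pos"],o["wrist_force"]);print(R.from_quat(o["orientation"]).as_matrix()[:,2])
w=optics.read_camera("wrist");crop(w,"w5.png",230,190,430,340,4)
s=optics.read_camera("side"); crop(s,"s5.png",290,220,390,300,6)
c=cam("wrist",o);M=R.from_quat(o["orientation"]).as_matrix()
for p in ([.5338,-.0635],):
  P0=np.array([proj(c,[*np.array(p)+.022*np.array([np.cos(a),np.sin(a)]),.052]) for a in np.linspace(0,6.28,60)]);print((P0.min(0)-[230,190])*4,(P0.max(0)-[230,190])*4)
E
```

```text
t: 8.6
eef_pos: [0.5341, -0.063, 0.0718]
orientation: [-0.135, 0.991, -0.0, 0.001]
wrist_force: [0.4, 0.6, -1.9]
gripper_width: 0.0289
[ 0.53410386 -0.06304228  0.07184458] [ 0.38149877  0.64002757 -1.8761956 ]
[ 1.22273876e-03 -6.15918962e-04 -9.99999063e-01]
[171.80997347 214.96232863] [520.95431968 537.66257988]
```

View pics/w5.png

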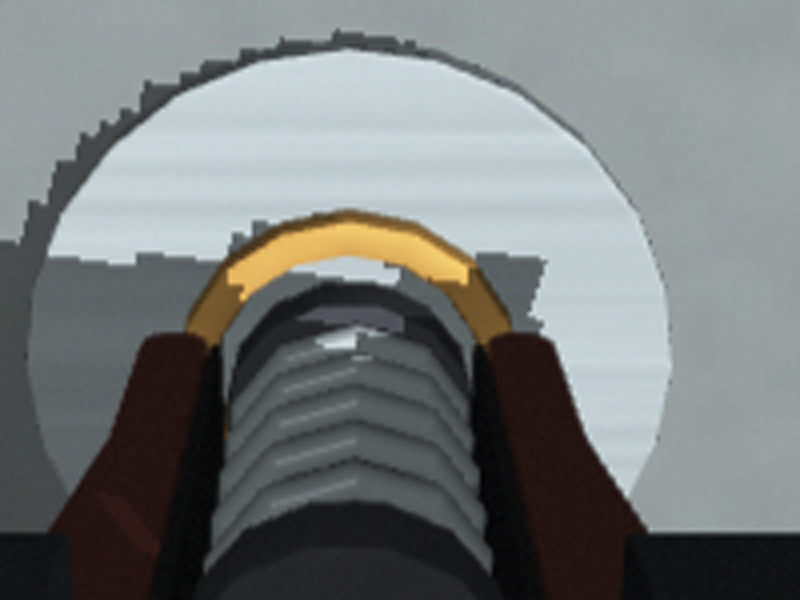

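View pics/s5.png

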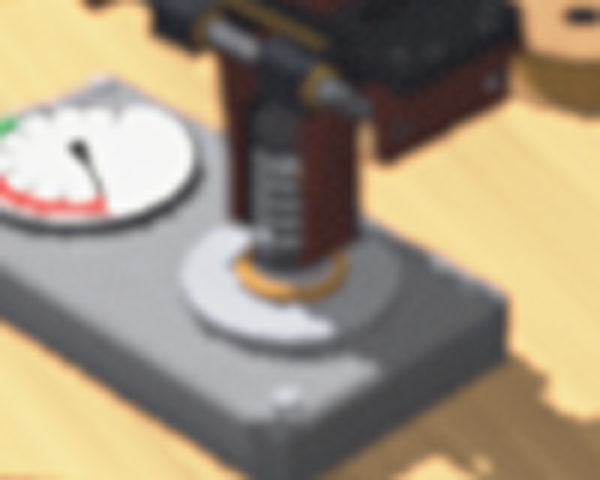

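```bash
python3 -m inch '1 -0.001 0 -0.005 0 0 0;1 -0.001 0 -0.01 0 0 0;1 -0.001 0 -0.014 0 0 0;1 -0.001 0 -0.018 0 0 0;1 -0.001 0 -0.018 0 0 0;1 -0.001 0 -0.018 0 0 0' && python3 - <<'E'
from h import *
o=r.get_obs(); print(o["eef_pos"],o["wrist_force"]);print(R.from_quat(o["orientation"]).as_matrix()[:,2])
w=optics.read_camera("wrist");cv2.imwrite("pics/w6.png",w)
E
```

```text
t: 9.3
eef_pos: [0.5336, -0.0631, 0.0629]
orientation: [-0.135, 0.991, -0.0, 0.001]
wrist_force: [-0.3, 0.1, -0.9]
gripper_width: 0.0294
[ 0.5336401  -0.06309374  0.06291305] [-0.27520917  0.07037689 -0.92064525]
[ 1.38084555e-03 -6.60057103e-04 -9.99998829e-01]
```

View pics/w6.png

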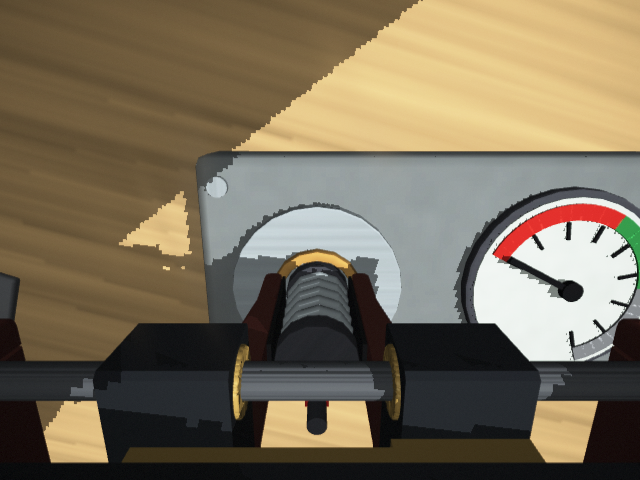

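```bash
python3 -m inch '1 0 0 -0.001 0 0 0;1 0 0 -0.001 0 0 0;0.4 0 0 -0.001 0 0 0;0.4 0 0 -0.001 0 0 0;0.4 0 0 -0.001 0 0 0;0.4 0 0 -0.001 0 0 0;0.4 0 0 -0.001 0 0 0' && python3 - <<'E'
from h import *
o=r.get_obs(); print(o["eef_pos"],o["wrist_force"])
w=optics.read_camera("wrist");cv2.imwrite("pics/w7.png",w)
s=optics.read_camera("side"); crop(s,"s7.png",290,200,390,300,6)
E
```

```text
t: 10.05
eef_pos: [0.5338, -0.0631, 0.0625]
orientation: [-0.135, 0.991, -0.0, 0.001]
wrist_force: [-0.2, -0.1, 0.3]
gripper_width: 0.0523
[ 0.53375257 -0.06309046  0.06248372] [-0.19601829 -0.11668566  0.334886  ]
```

View pics/w7.png

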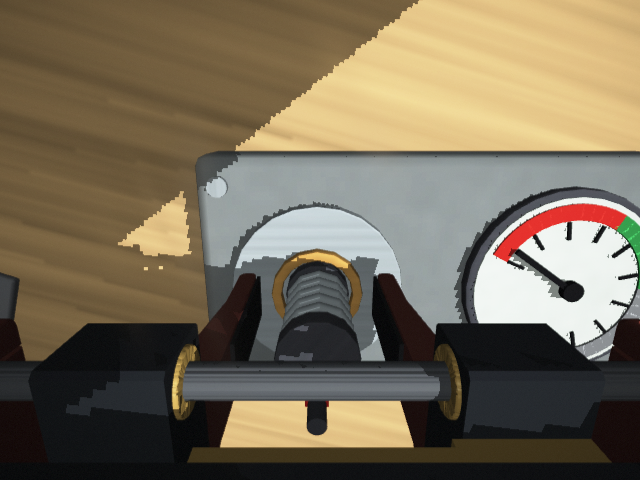

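View pics/s7.png

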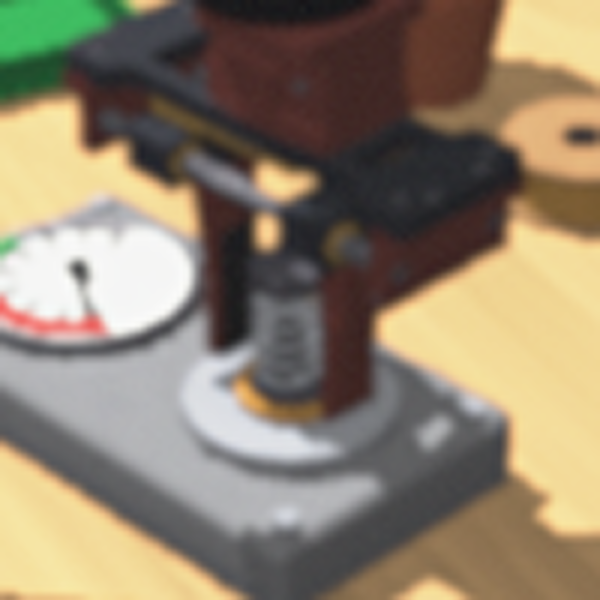

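```bash
python3 -m inch '0.4 0 0 0.04 0 0 0;0.4 0 0 0.1 0 0 0;0.4 0 0 0.16 0 0 0;0.4 0 0 0.195 0 0 0;1 0 0 0.195 0 0 0;1 0 0 0.195 0 0 0;1 0 0 0.195 0 0 0;1 0 0 0.195 0 0 0;1 0 0 0.195 0 0 0;1 0 0 0.195 0 0 0;1 0 0 0.195 0 0 0;1 0 0 0.195 0 0 0;1 0 0 0.195 0 0 0;1 0 0 0.195 0 0 0;1 0 0 0.195 0 0 0' && python3 - <<'E'
from h import *
o=r.get_obs(); print(o["eef_pos"],o["wrist_force"]);print(R.from_quat(o["orientation"]).as_matrix()[:,2])
w=optics.read_camera("wrist");cv2.imwrite("pics/w8.png",w)
s=optics.read_camera("side"); crop(s,"s8.png",290,200,390,300,6)
E
```

```text
t: 11.65
eef_pos: [0.5338, -0.0631, 0.16]
orientation: [-0.135, 0.991, -0.0, 0.001]
wrist_force: [-0.1, 0.7, 0.3]
gripper_width: 0.0004
[ 0.53375001 -0.06308006  0.16003473] [-0.08292303  0.68799106  0.28356958]
[ 1.70372737e-03 -6.92464240e-04 -9.99998309e-01]
```

View pics/w8.png

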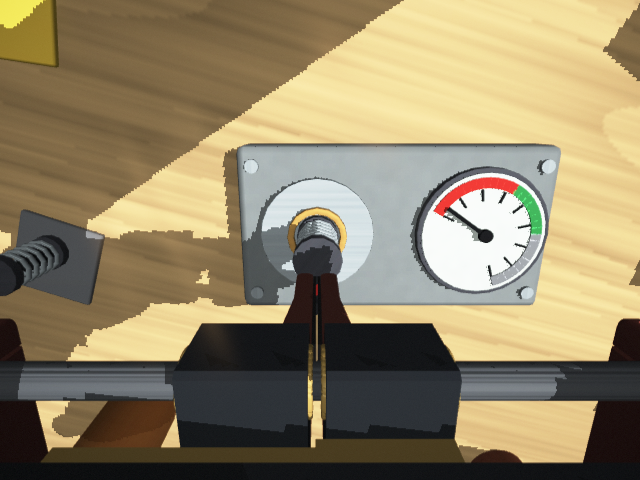

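View pics/s8.png

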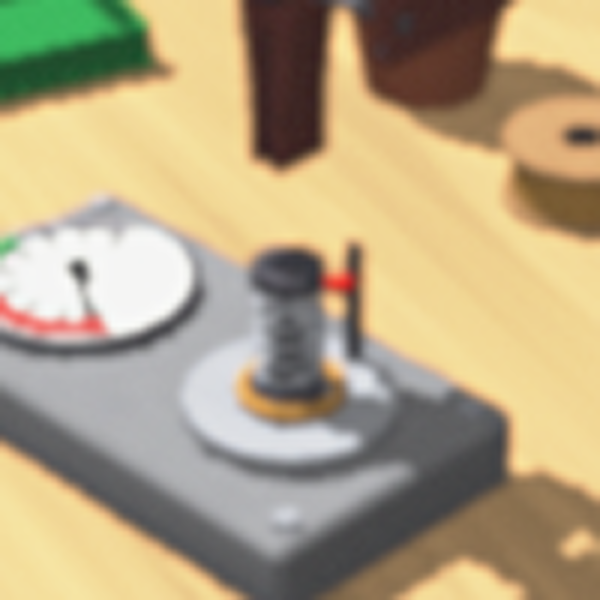

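```bash
python3 -m inch '1 0 0 -0.04 0 0.003 0;1 0 0 -0.07 0 0.003 0;1 0 0 -0.086 0 0.003 0;1 0 0 -0.086 0 0.003 0;1 0 0 -0.094 0 0.003 0;1 0 0 -0.1 0 0.003 0;1 0 0 -0.106 0 0.003 0;1 0 0 -0.112 0 0.003 0;1 0 0 -0.112 0 0.003 0;1 0 0 -0.112 0 0.003 0' 40 && python3 - <<'E'
from h import *
o=r.get_obs(); print(o["eef_pos"],o["wrist_force"]);print(R.from_quat(o["orientation"]).as_matrix()[:,2])
w=optics.read_camera("wrist");cv2.imwrite("pics/w9.png",w)
s=optics.read_camera("side"); crop(s,"s9.png",290,200,390,300,6)
E
```

```text
t: 12.75
eef_pos: [0.5343, -0.0633, 0.1043]
orientation: [-0.135, 0.991, -0.001, 0.001]
wrist_force: [0.5, -0.7, 4.9]
gripper_width: 0.0005
[ 0.53429946 -0.06325097  0.10434982] [ 0.52482892 -0.72351468  4.85053093]
[ 1.15259844e-03 -9.79935813e-04 -9.99998856e-01]
```

View pics/w9.png

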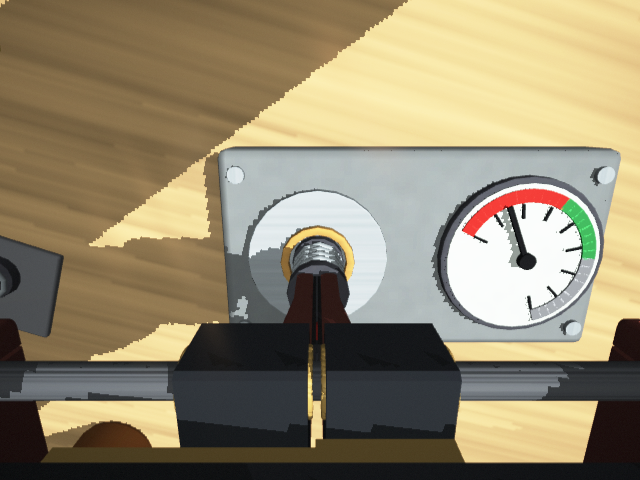

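View pics/s9.png

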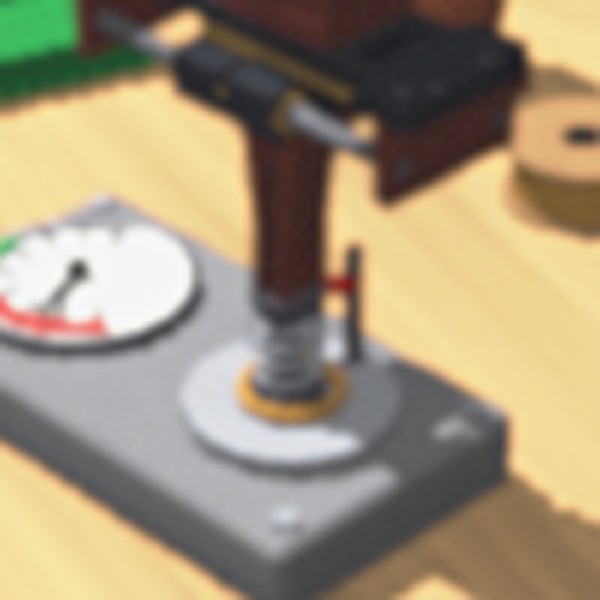

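```bash
python3 - <<'E'
from h import *
S=cam("side"); 
for z in (.046,.086,.0963,.106): u=proj(S,[.534,-.0633,z]); print(z,(u-[290,200])*6+2.5)
o=r.get_obs(); c=cam("wrist",o)
# dial angle: needle tip/hub and red start, at z .049
hub=ray(c,526,261,.049);tip=ray(c,510,207,.049);z0=ray(c,464,231,.049);g=ray(c,567,202,.049)
a=lambda p:np.arctan2(*(p-hub)[1::-1])
print(a(z0)-a(tip),a(z0)-a(g), np.linalg.norm(hub-g),hub)
E
```

```text
0.046 [288.61307237 391.30878342]
0.086 [288.08963412 304.61925605]
0.0963 [287.95163082 281.76375866]
0.106 [287.82042709 260.03437776]
0.7167029107631557 -4.694638781852886 0.039754756123840426 [0.50055481 0.05617103 0.049     ]
```

```bash
python3 -m inch '1 0 0 -0.005 0 0 0;1 0 0 -0.01 0 0 0;1 0 0 -0.015 0 0 0;1 0 0 -0.02 0 0 0;1 0 0 -0.024 0 0 0;1 0 0 -0.024 0 0 0;1 0 0 -0.024 0 0 0;1 0 0 -0.024 0 0 0' && python3 - <<'E'
from h import *
o=r.get_obs(); print(o["eef_pos"],o["wrist_force"]);print(R.from_quat(o["orientation"]).as_matrix()[:,2])
w=optics.read_camera("wrist");cv2.imwrite("pics/w10.png",w);crop(w,"w10d.png",430,160,630,350,4)
s=optics.read_camera("side"); crop(s,"s10.png",290,200,390,300,6)
E
```

```text
t: 13.65
eef_pos: [0.5344, -0.0633, 0.0925]
orientation: [-0.135, 0.991, -0.001, 0.001]
wrist_force: [0.3, 1.0, 7.2]
gripper_width: 0.0002
[ 0.5343865  -0.06326014  0.09249409] [0.34182169 0.96195975 7.21858987]
[ 0.00140934 -0.00103445 -0.99999847]
```

View pics/w10d.png

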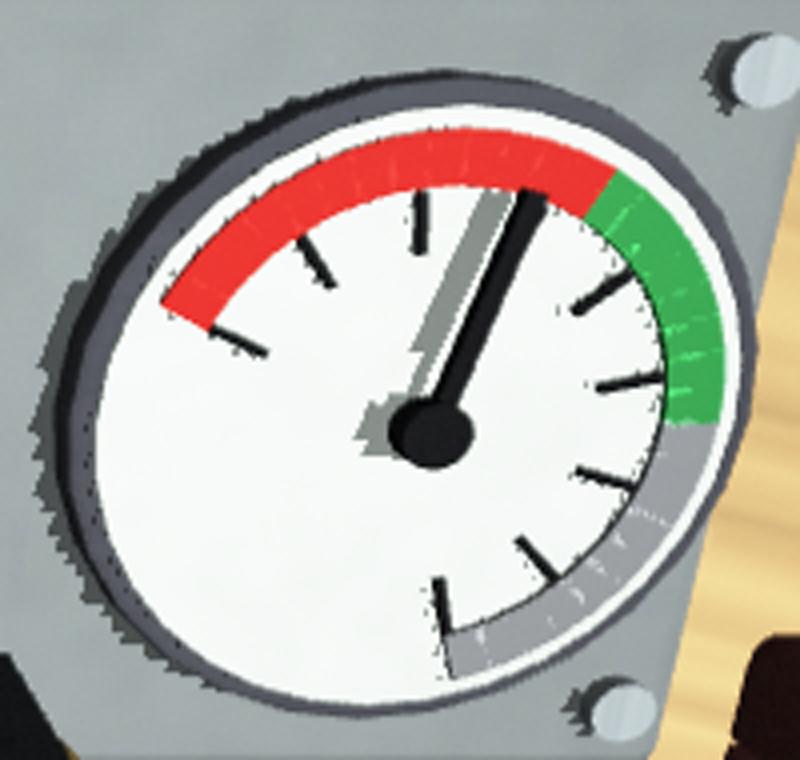

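View pics/s10.png

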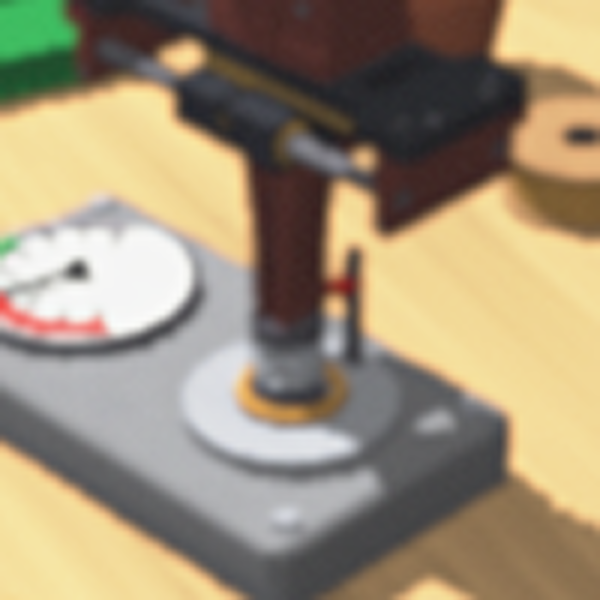

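```bash
python3 -m inch '1 0 0 0 0 0 0;1 0 0 0 0 0 0;1 0 0 0 0 0 0;1 0 0 0 0 0 0;1 0 0 0 0 0 0;1 0 0 0 0 0 0;1 0 0 0 0 0 0;1 0 0 0 0 0 0;1 0 0 0 0 0 0;1 0 0 0 0 0 0;1 0 0 0 0 0 0;1 0 0 0 0 0 0;1 0 0 0 0 0 0;1 0 0 0 0 0 0;1 0 0 0 0 0 0;1 0 0 0 0 0 0;1 0 0 0 0 0 0;1 0 0 0 0 0 0;1 0 0 0 0 0 0;1 0 0 0 0 0 0' && python3 - <<'E'
from h import *
o=r.get_obs(); print(o["eef_pos"],o["wrist_force"])
w=optics.read_camera("wrist");crop(w,"w11d.png",430,160,630,350,4)
c=cam("wrist",o); g=lambda x,y:((x+.5)/4-.5+430,(y+.5)/4-.5+160)
hub=ray(c,*g(432,432),.049);a=lambda p,z=.049:np.arctan2(*(ray(c,*g(*p),z)-hub)[1::-1])
z0=a((190,316)); print([(z0-a(p))%6.283 for p in((535,195),(601,194),(420,190),(632,272),(665,378),(693,422))])
E
```

```text
t: 15.75
eef_pos: [0.5344, -0.0633, 0.0927]
orientation: [-0.135, 0.991, -0.001, 0.001]
wrist_force: [-0.8, -0.0, 8.0]
gripper_width: 0.0004
[ 0.53438339 -0.06325501  0.09265292] [-0.77924263 -0.04747607  8.03149555]
[np.float64(1.3671372928788006), np.float64(1.5928660111957722), np.float64(0.9218087927547283), np.float64(1.9170974798598754), np.float64(2.4471526278687685), np.float64(2.6586628207330785)]
```

View pics/w11d.png

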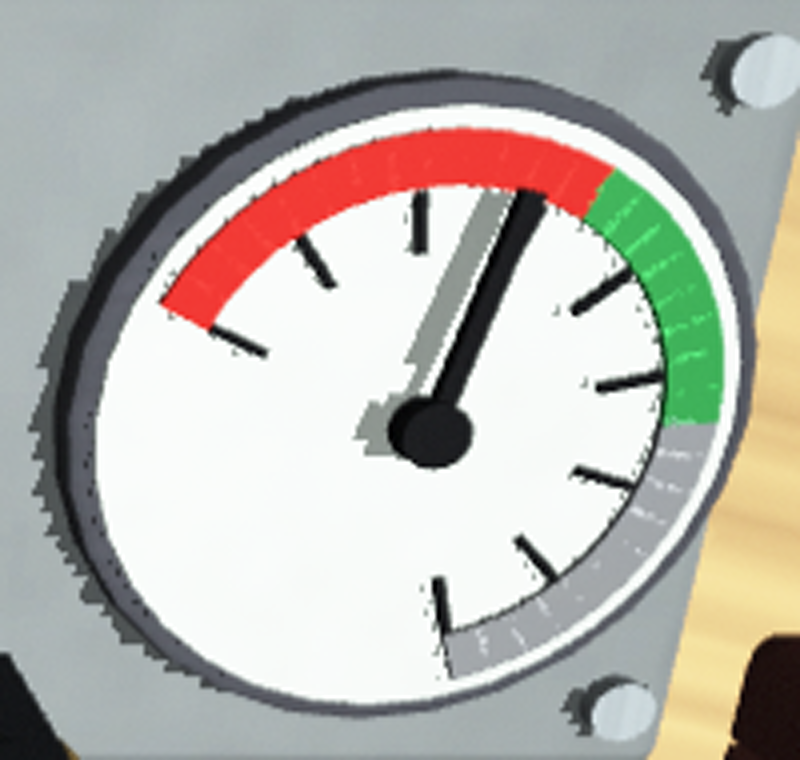

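```bash
python3 - <<'E'
from h import *
s=optics.read_camera("side"); S=cam("side"); o=r.get_obs(); M=R.from_quat(o["orientation"]).as_matrix()
u0,v0,k=315,230,14
im=cv2.resize(s[v0:v0+42,u0:u0+50],None,fx=k,fy=k,interpolation=cv2.INTER_CUBIC)
for zt,col in((.0845,(0,255,0)),(.042+.0026,(255,0,0))):
    pts=[(proj(S,[o["eef_pos"][0]+.015*np.cos(a),o["eef_pos"][1]+.015*np.sin(a),zt])-[u0,v0])*k+k/2 for a in np.linspace(0,6.28,60)]
    cv2.polylines(im,[np.int32(pts)],True,col,1)
cv2.imwrite("pics/s12.png",im)
E
```

```text
(no output)
```

View pics/s12.png

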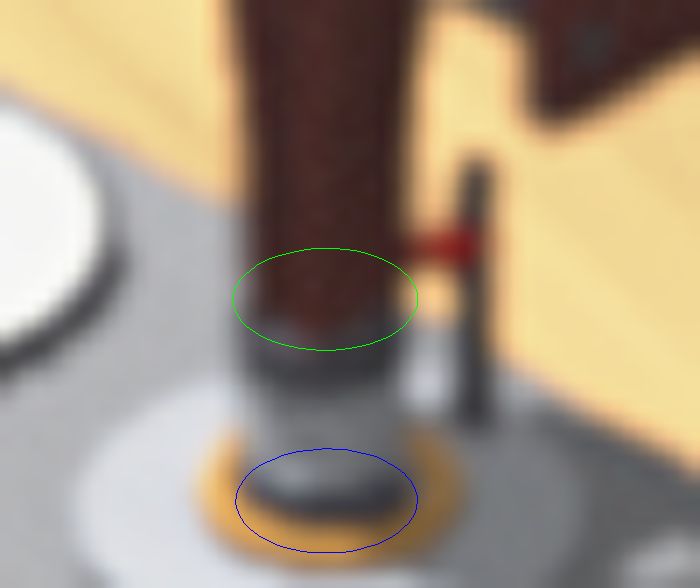

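```bash
python3 -m inch '1 0 0 0.01 0 0 0;1 0 0 0.025 0 0 0;1 0 0 0.05 0 0 0;1 0 0 0.1 0 0 0;0.35 0 0 0.135 0 0 0;0.35 0 0 0.135 0 0 0;0.35 0 0 0.135 0 0 0;0.35 0 0 0.135 0 0 0;0.35 0 0 0.135 0 0 0;0.35 0 0 0.135 0 0 0;0.35 0 0 0.135 0 0 0' 20 && python3 - <<'E'
from h import *
o=r.get_obs(); print(o["eef_pos"],o["wrist_force"])
w=optics.read_camera("wrist");cv2.imwrite("pics/w13.png",w)
c=cam("wrist",o);print(proj(c,[.5336,-.0633,.106]))
E
```

```text
t: 16.95
eef_pos: [0.5341, -0.0632, 0.1596]
orientation: [-0.135, 0.991, -0.0, 0.0]
wrist_force: [-0.0, -0.4, 0.3]
gripper_width: 0.0529
[ 0.53406404 -0.06315647  0.15960069] [-0.04354668 -0.44995593  0.26275226]
[317.20084709 262.12567033]
```

View pics/w13.png

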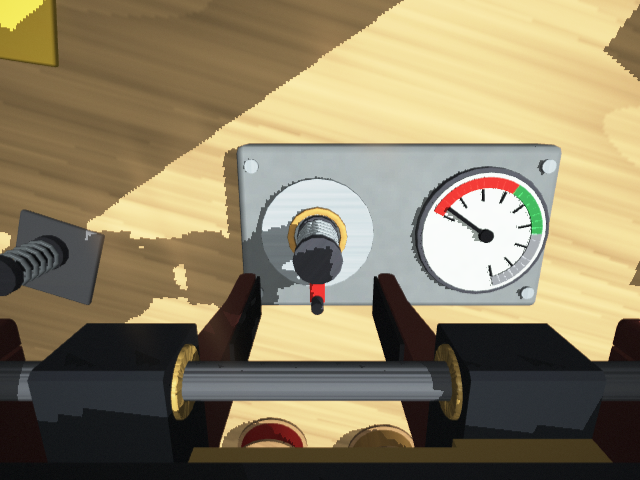

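```bash
python3 -m inch '0.35 -0.001 0 -0.05 0 0 0;0.35 -0.001 0 -0.1 0 0 0;0.35 -0.001 0 -0.15 0 0 0;0.35 -0.001 0 -0.18 0 0 0;0.35 -0.001 0 -0.193 0 0 0;0.35 -0.001 0 -0.193 0 0 0;0.35 -0.001 0 -0.193 0 0 0;1 -0.001 0 -0.193 0 0 0;1 -0.001 0 -0.193 0 0 0;1 -0.001 0 -0.193 0 0 0;1 -0.001 0 -0.193 0 0 0;1 -0.001 0 -0.193 0 0 0;1 -0.001 0 -0.193 0 0 0;1 -0.001 0 -0.193 0 0 0' 20
```

```text
t: 18.4
eef_pos: [0.5338, -0.0632, 0.0633]
orientation: [-0.135, 0.991, -0.0, 0.0]
wrist_force: [0.8, 0.9, 0.4]
gripper_width: 0.0292
```

```bash
python3 -m inch '1 0 0 0.05 0 0 0;1 0 0 0.12 0 0 0;1 0 0 0.2 0 0 0;1 0 0 0.28 0 0 0;1 0 0 0.28 0 0 0' && python3 -m inch '1 -0.02 0.08 0 0 0 0;1 -0.04 0.18 0 0 0 0;1 -0.06 0.28 0 0 0 0;1 -0.085 0.38 0 0 0 0;1 -0.11 0.48 0 0 0 0;1 -0.135 0.58 0 0 0 0;1 -0.15 0.65 0 0 0 0;1 -0.159 0.697 0 0 0 0;1 -0.159 0.697 0 0 0 0;1 -0.159 0.697 0 0 0 0;1 -0.159 0.697 0 0 0 0' && python3 - <<'E'
from h import *
o=r.get_obs(); print(o["eef_pos"],o["wrist_force"]);print(R.from_quat(o["orientation"]).as_matrix()[:,2])
w=optics.read_camera("wrist");cv2.imwrite("pics/w14.png",w)
E
```

```text
t: 18.9
eef_pos: [0.5373, -0.0641, 0.2085]
orientation: [-0.135, 0.991, -0.002, 0.005]
wrist_force: [0.7, 0.3, -0.6]
gripper_width: 0.0296
t: 20.0
eef_pos: [0.4576, 0.2832, 0.2078]
orientation: [-0.135, 0.991, -0.003, 0.004]
wrist_force: [-0.0, 0.1, -0.8]
gripper_width: 0.0292
[0.45760819 0.28317655 0.20784021] [-0.04265765  0.12050321 -0.79132784]
[ 0.00933365 -0.00451689 -0.99994624]
```

View pics/w14.png

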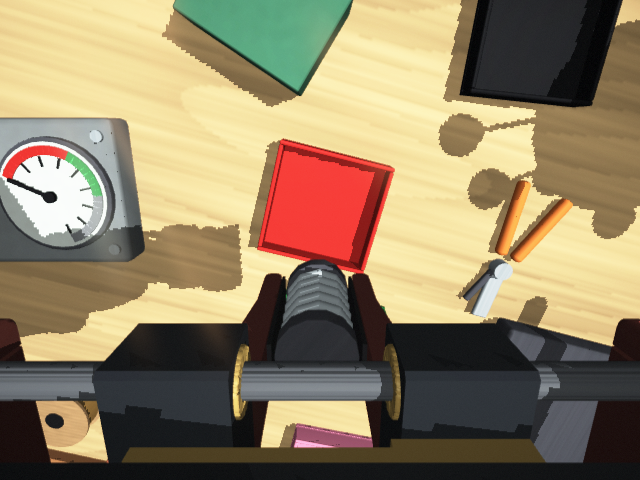

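```bash
python3 - <<'E'
from h import *
o=r.get_obs(); c=cam("wrist",o)
q=[ray(c,u,v,.025) for u,v in((282,140),(394,170),(364,271),(259,247))]; print(np.mean(q,0),[np.linalg.norm(q[i]-q[i-1]) for i in range(4)])
E
```

```text
[0.45320985 0.288025   0.025     ] [np.float64(0.10136452644529981), np.float64(0.10246390989314332), np.float64(0.09940091954898557), np.float64(0.1032232665153591)]
```

```bash
python3 -m inch '1 -0.007 0.007 -0.06 0.009 0.018 0;1 -0.007 0.007 -0.14 0.009 0.018 0;1 -0.007 0.007 -0.22 0.009 0.018 0;1 -0.007 0.007 -0.29 0.009 0.018 0;1 -0.007 0.007 -0.335 0.009 0.018 0;1 -0.007 0.007 -0.36 0.009 0.018 0;1 -0.007 0.007 -0.366 0.009 0.018 0;1 -0.007 0.007 -0.366 0.009 0.018 0;1 -0.007 0.007 -0.366 0.009 0.018 0' && python3 - <<'E'
from h import *
o=r.get_obs(); print(o["eef_pos"],o["wrist_force"]);print(R.from_quat(o["orientation"]).as_matrix()[:,2])
w=optics.read_camera("wrist");cv2.imwrite("pics/w15.png",w)
E
```

```text
t: 20.95
eef_pos: [0.4554, 0.2868, 0.0262]
orientation: [-0.134, 0.991, 0.001, 0.001]
wrist_force: [0.4, -0.4, -1.4]
gripper_width: 0.0297
[0.4554248  0.28681189 0.0261984 ] [ 0.40136799 -0.39088784 -1.41117067]
[ 0.00221398  0.00135904 -0.99999663]
```

View pics/w15.png

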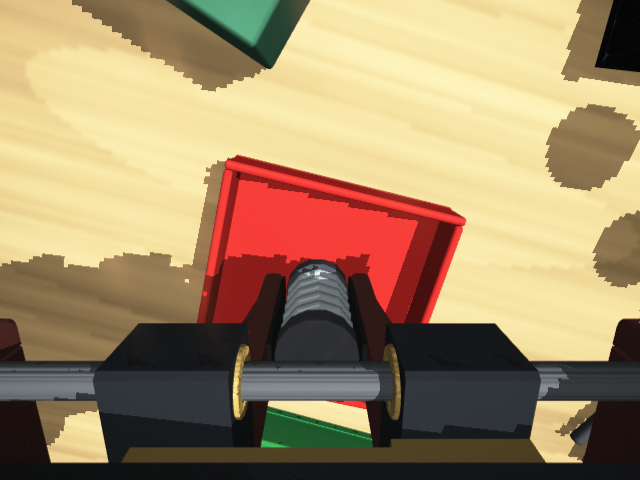

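```bash
python3 -m inch '1 0 0 -0.004 0 0 0;1 0 0 -0.008 0 0 0;1 0 0 -0.01 0 0 0;1 0 0 -0.01 0 0 0;1 0 0 -0.01 0 0 0'
```

```text
t: 21.5
eef_pos: [0.4556, 0.2871, 0.0215]
orientation: [-0.134, 0.991, 0.001, 0.002]
wrist_force: [0.2, 0.2, 1.8]
gripper_width: 0.0294
```

Contact felt (force went from −1.4 N to +1.8 N). I'll open partway and back off straight up.

```bash
python3 -m inch '0.38 0 0 0 0 0 0;0.38 0 0 0 0 0 0;0.38 0 0 0 0 0 0;0.38 0 0 0 0 0 0;0.38 0 0 0 0 0 0;0.38 0 0 0.03 0 0 0;0.38 0 0 0.1 0 0 0;0.38 0 0 0.18 0 0 0;0.38 0 0 0.26 0 0 0;0.38 0 0 0.34 0 0 0;0.38 0 0 0.4 0 0 0;0.38 0 0 0.4 0 0 0' && python3 -m inch '0.38 0 -0.1 0.05 0 0 0;0.38 0 -0.2 0.05 0 0 0;0.38 0 -0.3 0.05 0 0 0;0.38 0 -0.4 0.05 0 0 0;0.38 0 -0.4 0.05 0 0 0;0.38 0 -0.4 0.05 0 0 0;0.38 0 -0.4 0.05 0 0 0;0.38 0 -0.4 0.05 0 0 0' && python3 - <<'E'
from h import *
o=r.get_obs(); print(o["eef_pos"],o["wrist_force"])
s=optics.read_camera("side");cv2.imwrite("pics/s16.png",s); crop(s,"s16c.png",210,180,330,270,6)
cv2.imwrite("pics/t16.png",optics.read_camera("top"))
E
```

```text
t: 22.7
eef_pos: [0.4583, 0.2884, 0.2261]
orientation: [-0.134, 0.991, 0.002, 0.006]
wrist_force: [1.9, -0.4, -0.0]
gripper_width: 0.0545
t: 23.5
eef_pos: [0.4581, 0.0898, 0.2507]
orientation: [-0.135, 0.991, 0.002, 0.005]
wrist_force: [0.1, -0.2, -0.0]
gripper_width: 0.0542
[0.45810328 0.08980949 0.25071478] [ 0.11477127 -0.22837843 -0.01839906]
```

View pics/s16.png

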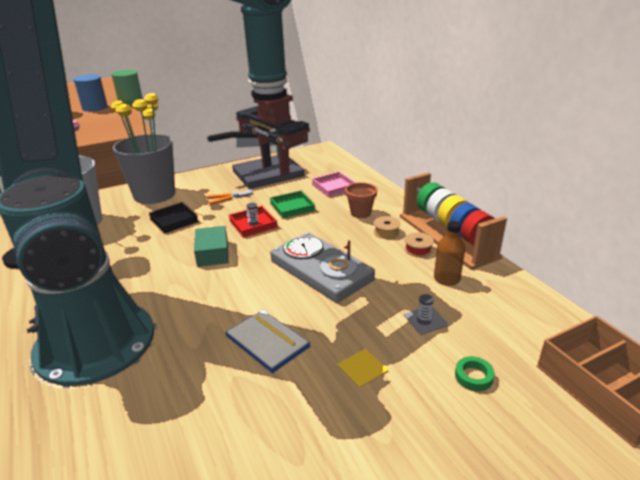

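View pics/s16c.png

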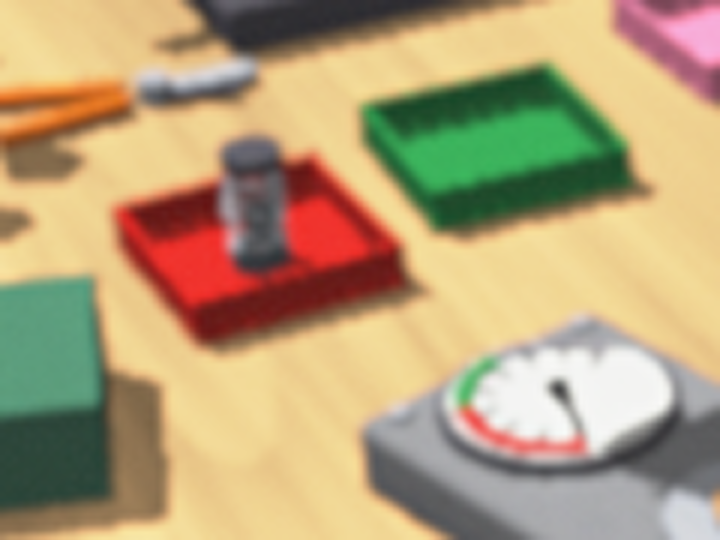

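View pics/t16.png

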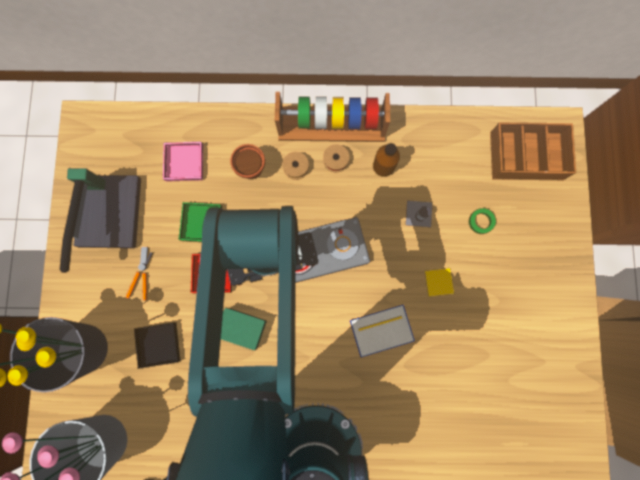

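The spring stands upright in the middle of the red tray (side view, pixel 252,217). The other spring is still on the grey pad, the bystanders haven't moved, and the robot touches nothing.

```bash
python3 -c "
from station import job_done
print(job_done())"
```

```text
the job is handed in; nothing more can be done
None
```

The spring from the yellow pad is tired, so I stood it in the red tray. I then handed the job in at about 23.6 s of the 67 s allowed.

- **Test:** I stood the spring in the brass cup, about 0.5 mm off centre by the arm's measured position. I pressed it with the closed fingertips to about 39.9 mm tall (the mark is at 40 mm), worked out from the arm's height and the plate's sink, and held it there for more than 2 s.
- **Reading:** The needle stayed in the red arc at about 1.37–1.42 rad, or 8.2–8.5 N. The wrist sensor agreed roughly, at 7.2–8.0 N without the spring's own 0.8 N. Even at the edge of the height tolerance (2.5 mm too deep), I estimate about 9.5 N, so red holds.
- **Final checks:** The last side picture shows the spring upright in the middle of the red tray, the other spring still on the grey pad and the gripper clear of everything. The other objects look unmoved, judged by eye. In the top picture the arm hides much of the red tray, so the placing rests on the side view.
- **Disagreements:** Camera positions differed by 1–3 mm between views, within about what the calibration allows. In the side view, the outlines I projected onto the pressed spring were also slightly off, so that view only roughly confirmed its height.

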